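# Set the iris lever of an LED tester to the red mark and take the reading

### The job

On the LED tester, push the upright tab of the iris lever round with a fingertip until the pointer's tip stands over the red mark, then press the green button right down to take the reading and let it go. Only push: do not pinch the tab, do not press the button before the pointer is on red, and leave the LED module, glue bottle and side cutters where they lie.

Things in the scene. Friction and masses are not known exactly. Their poses are not given: they have to be found in the camera images.
- iris_axis (a point): where the vertical axis of the iris ring meets the tester's black deck. The tester is a fixed grey box, 175 x 190 x 36 mm high; from this point its deck reaches 115 mm to the front, 60 mm to the back, 95 mm to either side. Axes: x to the tester's back, y to its left, z up; the front, with the coloured marks, faces the robot, turned by up to 0.4 rad
- iris (a joint): angle of the iris ring with its lever, rad, -1.1 to 1.1, counter-clockwise from above positive; at q the lever points along (-cos q, -sin q) in the axes of iris_axis. Starts within 0.17 of 0. Light friction (1 N at the tab), no spring: it stays where it is left. The ring is 40 mm in radius, its top 11 mm above the deck; the lever arm, 10 mm wide, lies 5 to 10 mm above the deck
- lever_tab (a point): middle of the upright tab on the lever, 68 mm from the ring's axis and 26 mm above the deck. The tab is 14 mm thick across the lever (the way it is pushed), 18 mm along it, and rises from 10 to 41 mm above the deck; its two pushing faces are black rubber pads
- tab_pad_a: rubber pad on the tab's clockwise face (seen from above): 18 mm along the lever, 4 mm thick, 28 mm high, origin at the middle of its lower edge; pushing on it turns the lever counter-clockwise. Pushing on one pad is right, force on both pads at once counts as pinching
- tab_pad_b: the same rubber pad on the tab's counter-clockwise face; pushing on it turns the lever clockwise
- pointer_tip (a point): tip of the white pointer at the lever's outer end, 98 mm from the ring's axis, 7.5 mm above the deck
- mark_red: red round mark, 12 mm across and 2.5 mm high, fixed on the deck 98 mm from the ring's axis, under the pointer's arc; origin at its underside, on the deck. Four marks (red, blue, yellow, white) take the four places at -0.9, -0.45, 0.45 and 0.9 rad of the lever in any order
- mark_blue: blue mark, same form, not wanted
- mark_yellow: yellow mark, same form, not wanted
- mark_white: white mark, same form, not wanted
- read_button (a joint): travel of the green button, m: 0 up, 0.006 fully down; a spring, about 4 N when fully down, brings it up again
- read_button_top (a point): middle of the top of the green button (24 mm across, in a black housing) at the back right of the deck, pressed straight down; its top stands 22 mm above the deck
- led_module_a: white LED module with three yellow domes, 16 x 95 x 12 mm, lying loose on the table behind the tester; origin at the middle of its underside, y along its length; leave alone
- cyano_bottle: small white glue bottle with blue cap, 27 mm across and 69 mm high, standing loose behind the tester; origin at the middle of its underside; leave alone
- side_cutters: side cutters with red handles, 52 x 130 x 12 mm, lying loose on the table to the right of the tester; origin at the middle of their underside, y along their length; leave alone

How it is judged:
On the way, in this order (a step that is already met when the one before it is completed fails the run):
1. the pointer's tip stands still over the red mark (horizontal distance between pointer_tip and mark_red below 0.006 m and velocity of joint iris between -0.05 and 0.05 rad/s), for 0.3 s.
2. the green button is pressed down (more than 4.5 mm) with the pointer on the red mark (value of joint read_button above 0.0045 m and horizontal distance between pointer_tip and mark_red below 0.006 m), for 0.05 s.
At the end, for the whole second after the job is handed in: the pointer's tip is within 6 mm (seen from above) of the red mark's centre and at rest, the button has been pressed and is up again (under 2 mm), and the LED module, glue bottle and side cutters are within 15 mm of where they were (all of step 1 and value of joint read_button below 0.002 m and distance of each of led_module_a, cyano_bottle, side_cutters from where it was at the start of the episode below 0.015 m); the robot touches nothing.
It fails at once if the button is pressed (more than 3 mm) while the pointer is off the red mark (value of joint read_button above 0.003 m and horizontal distance between pointer_tip and mark_red above 0.008 m).
It fails at once if the tab is pinched: the fingers press on both of its pads at once (more than 2 N each) (contact force between each of tab_pad_a, tab_pad_b and the fingers above 2 N).
It fails at once if the LED module is moved or lifted by more than 15 mm (distance of led_module_a from where it was at the start of the episode above 0.015 m).
It fails at once if the small glue bottle is moved or lifted by more than 15 mm (distance of cyano_bottle from where it was at the start of the episode above 0.015 m).
It fails at once if the pair of side cutters is moved or lifted by more than 15 mm (distance of side_cutters from where it was at the start of the episode above 0.015 m).
It also fails if it takes over 42 s, if anything falls off the work surface, if the arm or the gripper's body presses on something with over 40 N, if the wrist force passes 120 N, or if a joint passes its speed limit or range.

### The arm

A 6-joint arm with a two-finger parallel gripper is mounted at the origin on a cart in front of the work surface, level with it; the furniture and walls round the work are solid. World frame = base frame: x ahead of the robot, y to its left, z up, the work surface at z = 0. Lengths are in m, angles in rad, forces in N, time in s.
With the tool pointing down it reaches from about 0.35 to 0.775 m from the base axis. Payload 7.3 kg.
Tool frame: the origin (TCP) lies at the very end of the fingers, on their centre line; the grasp point (between the pads) lies 19 mm behind it; z points along the fingers, y is the line along which they close (so a half turn about z gives the same grasp; the last joint's range is limited). The gripper opens to 92 mm and grips with 3 to 60 N. Pads are 19 mm wide; open, the fingers measure 130 mm over their backs; the gripper's body (75 mm by 190 mm) begins 47 mm behind the grasp point.
Start: joints at [-1.28, 0.342, 1.524, -0, 1.275, -0.146], TCP at [0.222, -0.476, 0.227] pointing down, gripper open.
Joint ranges: [-2.53, 2.53], [-0.77, 2.02], [0.04, 2.7], [-1, 4.14], [0.28, 2.66], [-3.11, 3.11]. Speed limits (rad/s): [2.57, 2.57, 3.14, 3.14, 3.14, 3.14].

### API

Orientations are given as [roll, pitch, yaw] about the fixed x, y, z axes, in that order (R = Rz(yaw) Ry(pitch) Rx(roll)).
In Python, from cell import robot gives the robot as it stands. The module is installed in compiled form; this text tells all that it offers.
- The arm moves only by the tool arm_command, never from a script. Its argument "moves" is a list of rows, each a list of 3 entries, a list of its own where there are three numbers: the shift along the tool's x, y, z in m, then the turn, a rotation vector about the tool's x, y, z in rad, then the finger opening in m, from 0 to 0.0918. In form: [[[dx, dy, dz], [ax, ay, az], claw], ...]. A call has exactly 5 rows; each row is the pose to reach, as a shift and turn from the pose commanded when the call began, along the tool's axes at that moment; what a row does not reach only later rows make up. A row lasts 1/10 s, in which the tool goes at most 50 mm and 8.59 degrees, less where a joint would pass 70% of its speed; a pose out of reach is approached as far as the arm can. A call with a gripper value outside its range is refused whole. The fingers move at their own pace and stop on an object; "squeeze" is the grip in N (left out, the last holds). Time passes only in rows, so rows that repeat a pose let the fingers close, or fill a call up. It gives the time, the measured TCP pose, the force, the opening and the grip force at its end, in the units of the state.
- robot.observe(): the state, without advancing time (a new reading comes with each control period).
- robot.read_camera(name): name is "side" or "top" or "wrist"; returns the picture (480x640x3 uint8, red, green, blue); there is no depth.
- robot.camera_model(name): a dict with "fx", "fy", "cx", "cy" (pixels), "R" (3x3) and "t" (3): a world point X has camera coordinates R X + t. Camera axes: x right, y down, z forward; pixel columns grow to the right and rows downward; lengths in m; the calibration is good to about 2 mm. The wrist camera is an equidistant fisheye: a pixel r from the principal point sees the ray r / f radians off the axis. A picture is of the moment at which its call begins: read the wrist's pose just before it. camera_model takes no time and is no camera call; for the wrist camera it gives the pose at the moment of the call.
- robot.hand_in(): hands the job in; it is judged then, once.
The state is a dict: "time": time; "qpos": joint angles; "qvel": joint speeds; "joint_efforts": joint torques, N m; "tool_pos": TCP position; "tool_rot": TCP orientation; "contact_force": force on the tool from outside, world axes, zero at the start; "torque": the same for the moment, N m; "opening": finger opening in m; "grip_force": force on a finger pad.
Only numpy, scipy, OpenCV 4.12 (cv2) and the standard library are available. Lean on these libraries where they do the work, as an engineer would, in place of code of your own. Each camera call takes 0.05 s, during which the arm holds its last target. There are 200 camera calls.

## Working session

There is one attempt and no reset: what is moved stays moved. The work goes in short steps, Python scripts to look and compute and a tool call to move; the robot and the scene stay as the last step left them, time stands still between calls to the robot, and variables do not carry over. Pictures are saved under pics/ and viewed, at most 12 in all, crops included, and the job is handed in when it is done.

Besides the shell and the picture viewer there is one more tool, called as name(argument=value, ...), one argument or row to a line, values as JSON. arm_command: Moves the arm, as the interface text tells. Its arguments: {"type":"object","properties":{"moves":{"type":"array"},"squeeze":{"type":"number"}},"required":["moves"]}

```bash
mkdir -p pics
python3 - <<'E'
from cell import robot
import cv2,numpy as np
s=robot.observe();print(s['time'],s['tool_pos'],s['tool_rot'],s['opening'])
for n in('top','side'):
    im=robot.read_camera(n);cv2.imwrite(f'pics/{n}0.png',im[...,::-1])
    m=robot.camera_model(n);print(n,m)
E
```

```text
0.0 [ 0.22197446 -0.4753022   0.22602685] [-3.14001873e+00 -2.19871722e-04  4.36798201e-01] 0.09190137971633666
top {'fx': 594.0163052964352, 'fy': 594.0163052964352, 'cx': 319.2208977627712, 'cy': 245.28424092317232, 'R': array([[ 0.02581864, -0.99953974,  0.01592812],
       [-0.98730623, -0.02799402, -0.15634173],
       [ 0.15671566, -0.0116894 , -0.98757458]]), 't': array([-0.06844662,  0.52502126,  0.83849989])}
side {'fx': 502.0394530591963, 'fy': 502.0394530591963, 'cx': 327.1346499331645, 'cy': 229.7999584917223, 'R': array([[-0.93474113, -0.35531864, -0.00277119],
       [-0.14857404,  0.39791625, -0.90531122],
       [ 0.32277665, -0.84581991, -0.42473982]]), 't': array([0.47991639, 0.15752302, 0.66587961])}
```

View pics/top0.png

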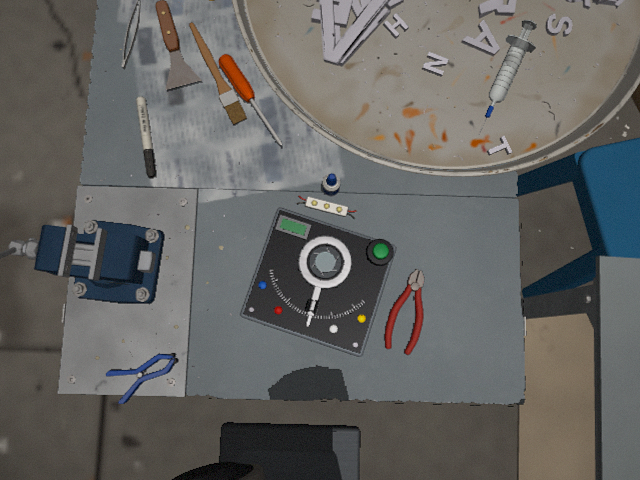

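View pics/side0.png

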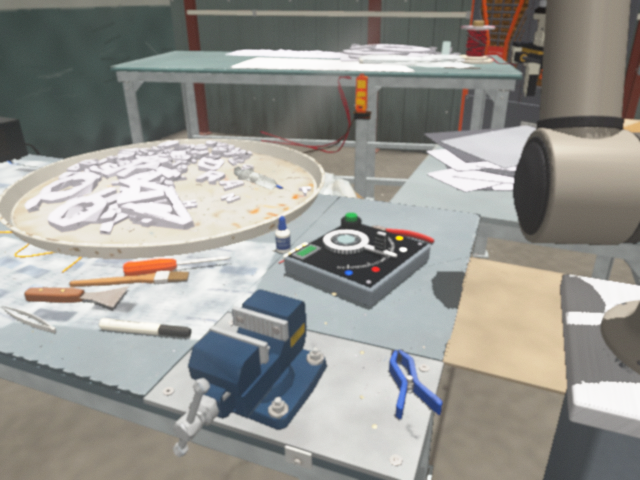

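The top view shows blue (263,285), red (279,310), white (334,329), yellow (362,318), the pointer tip at about (309,325) and the button at (380,251). I'll enlarge that area and compute positions.

```bash
cat > h.py <<'E'
from cell import robot
import cv2,numpy as np
def back(n,uv,z,m=None):
    m=m or robot.camera_model(n)
    d=np.array([(uv[0]-m['cx'])/m['fx'],(uv[1]-m['cy'])/m['fy'],1.])
    c=-m['R'].T@m['t'];d=m['R'].T@d
    return c+d*(z-c[2])/d[2]
E
python3 - <<'E'
from h import *
im=cv2.imread('pics/top0.png')[200:365,230:410]
cv2.imwrite('pics/c0.png',cv2.resize(im,None,fx=3.6,fy=3.6,interpolation=cv2.INTER_CUBIC))
full=cv2.imread('pics/top0.png');hsv=cv2.cvtColor(full,cv2.COLOR_BGR2HSV)
def cen(lo,hi,box):
    u0,v0,u1,v1=box
    M=cv2.moments(cv2.inRange(hsv[v0:v1,u0:u1],lo,hi),True);return u0+M['m10']/M['m00'],v0+M['m01']/M['m00'],M['m00']
for n,lo,hi,b,z in [('blue',(100,120,60),(130,255,255),(253,275,273,295),.0385),('red',(0,120,60),(10,255,255),(268,300,290,320),.0385),('white',(0,0,150),(180,60,255),(326,321,342,337),.0385),('yellow',(20,120,80),(35,255,255),(352,308,372,328),.0385),('button',(45,120,60),(85,255,255),(362,234,398,270),.058)]:
    c=cen(lo,hi,b);print(n,np.round(c,1),back('top',c,z).round(4))
E
```

```text
blue [262.1 284.5  58. ] [0.4665 0.0281 0.0385]
red [278.  309.7  55. ] [0.4302 0.0036 0.0385]
white [333.2 328.6  46. ] [ 0.4051 -0.0778  0.0385]
yellow [361.3 318.1  62. ] [ 0.4213 -0.1184  0.0385]
button [380.4 250.4 196. ] [ 0.5191 -0.1432  0.058 ]
```

View pics/c0.png

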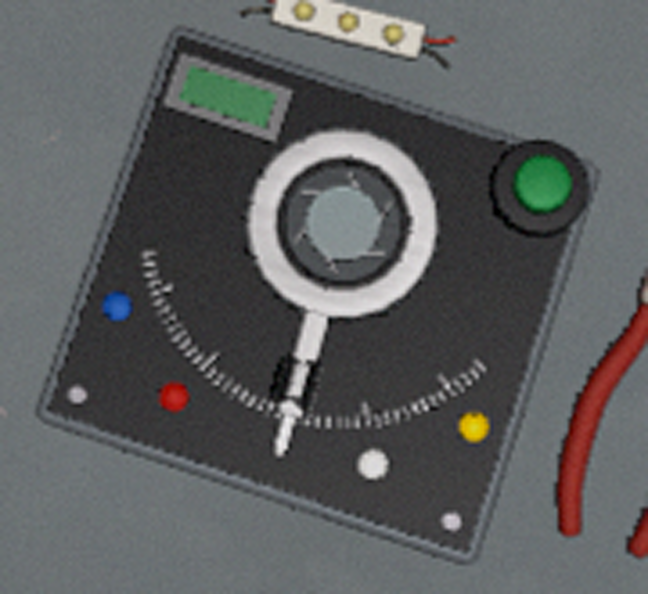

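```bash
cat >> h.py <<'E'
from scipy.optimize import least_squares
from scipy.spatial.transform import Rotation as Ro
P={-.9:(.4665,.0281),-.45:(.4302,.0036),.45:(.4051,-.0778),.9:(.4213,-.1184)}
def pt(p,q,r): a=p[2]+q; return np.array([p[0]-r*np.cos(a),p[1]-r*np.sin(a)])
fit=least_squares(lambda p:np.concatenate([pt(p,q,.098)-np.array(v) for q,v in P.items()]),[.5,-.06,-.3])
p=fit.x
def qof(xy): return np.arctan2(-(xy[1]-p[1]),-(xy[0]-p[0]))-p[2]
def delta(xyz,yaw):
    s=robot.observe();R=Ro.from_euler('xyz',s['tool_rot']);G=Ro.from_euler('xyz',[np.pi,0,yaw])
    return (R.inv().apply(np.array(xyz)-s['tool_pos'])).round(4),(R.inv()*G).as_rotvec().round(3)
E
python3 - <<'E'
from h import *
print(p,fit.fun.round(4))
tip=back('top',(307.8,325.8),.0435);q0=qof(tip);print('q',q0,np.hypot(*(tip[:2]-p[:2])))
print('btn expect dist',np.array([.5191,-.1432])-p[:2])
for q in(q0,-.45):
  a=p[2]+q;t=np.array([np.sin(a),-np.cos(a)])  # +q dir
  c=pt(p,q,.068);print(q,'tab',c,'push dir yaw',np.arctan2(-t[1],-t[0]),'tool@16.5',c+t*.0165,'tool@45',c+t*.045,'26',c+t*.026)
  print(delta([*(c+t*.045),.2],np.arctan2(-t[1],-t[0])-np.pi/2), delta([*(c+t*.045),.2],np.arctan2(-t[1],-t[0])))
E
```

```text
[ 0.50204346 -0.06310459 -0.29915036] [-0.      0.0001  0.0001  0.      0.0001 -0.     -0.0001 -0.0001]
q 0.0653811552009714 0.09669694178860504
btn expect dist [ 0.01705654 -0.08009541]
0.0653811552009714 tab [ 0.43589304 -0.04735267] push dir yaw 1.3370271240368763 tool@16.5 [ 0.43207089 -0.06340387] tool@45 [ 0.42546898 -0.09112868] 26 [ 0.42987025 -0.07264548]
(array([ 0.3469, -0.262 ,  0.0265]), array([-0.001,  0.   ,  0.671])) (array([ 0.3469, -0.262 ,  0.0265]), array([-0.001, -0.001, -0.9  ]))
-0.45 tab [ 0.45224925 -0.01679544] push dir yaw 0.8216459688359048 tool@16.5 [ 0.44101247 -0.02887786] tool@45 [ 0.42160349 -0.04974749] 26 [ 0.43454281 -0.0358344 ]
(array([ 0.3609, -0.3012,  0.0266]), array([-1.000e-03,  1.000e-03,  1.186e+00])) (array([ 0.3609, -0.3012,  0.0266]), array([-0.001, -0.   , -0.385]))
```

arm_command(
  moves=[
    [[0.035,-0.026,0.003],[0,0,-0.064],0],
    [[0.069,-0.052,0.005],[0,0,-0.128],0],
    [[0.104,-0.079,0.008],[0,0,-0.192],0],
    [[0.139,-0.105,0.01],[0,0,-0.256],0],
    [[0.173,-0.131,0.013],[0,0,-0.32],0],
  ],
  squeeze=10,
)

```text
time: 0.6
tool_pos: [0.3239, -0.2821, 0.2135]
tool_rot: [-3.141, -0.0, 0.759]
contact_force: [1.6, -0.0, -0.4]
opening: 0.0561
grip_force: 0.0
```

Run:
```python
from h import *
s=robot.observe();print(s['tool_pos'],s['tool_rot'],s['opening']);print(delta([.4245,-.091,.2],1.08))
```

```text
[ 0.32385667 -0.28211414  0.21348618] [-3.14142035e+00 -1.26685851e-04  7.58986032e-01] 0.056095164282611756
(array([ 0.2045, -0.0694,  0.0135]), array([-0.   , -0.   , -0.321]))
```

arm_command(
  moves=[
    [[0.045,-0.015,0.003],[0,0,-0.07],0],
    [[0.09,-0.03,0.006],[0,0,-0.14],0],
    [[0.135,-0.045,0.009],[0,0,-0.21],0],
    [[0.18,-0.061,0.012],[0,0,-0.27],0],
    [[0.204,-0.069,0.0135],[0,0,-0.32],0],
  ],
)

```text
time: 1.1
tool_pos: [0.425, -0.0905, 0.1998]
tool_rot: [-3.141, -0.001, 1.082]
contact_force: [0.1, -1.2, 0.4]
opening: 0.0165
grip_force: 0.0
```

Run:
```python
from h import *
im=robot.read_camera('wrist');cv2.imwrite('pics/w1.png',im[...,::-1])
print(delta([.4245,-.091,.053],1.08),robot.observe()['opening'])
```

```text
(array([-2.800e-03, -1.000e-04,  1.467e-01]), array([-0.001, -0.002,  0.004])) 0.012451113063888247
```

View pics/w1.png

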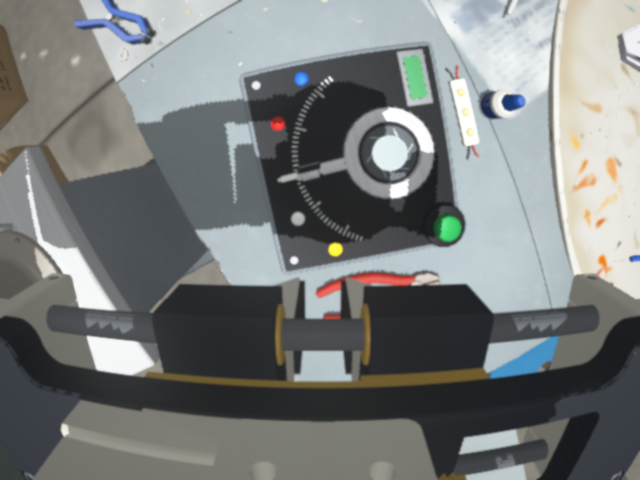

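The wrist view shows the lever with its tip at (283,178) and the red mark at (278,124). The nearly closed fingers are on the clockwise-pushing side of the tab, so I'll descend.

arm_command(
  moves=[
    [[-0.001,0,0.035],[0,0,0],0],
    [[-0.002,0,0.075],[0,0,0],0],
    [[-0.003,0,0.11],[0,0,0],0],
    [[-0.003,0,0.135],[0,0,0],0],
    [[-0.003,0,0.147],[0,0,0],0],
  ],
)

```text
time: 1.65
tool_pos: [0.4214, -0.0959, 0.0509]
tool_rot: [-3.137, 0.001, 1.076]
contact_force: [0.6, -0.4, -0.1]
opening: 0.0006
grip_force: 0.0
```

Run:
```python
from h import *
s=robot.observe();print(s['tool_pos'],s['tool_rot'],s['opening'])
# way points: q from .03 to -.45 with tool centre 16.5 behind
for q in (.065,-.1,-.2,-.3,-.38,-.42,-.45):
  a=p[2]+q;t=np.array([np.sin(a),-np.cos(a)]);yaw=np.arctan2(-t[1],-t[0])
  print(q,*delta([*(pt(p,q,.068)+t*.0165),.053],yaw))
```

```text
[ 0.42138942 -0.0958729   0.05090421] [-3.13737733e+00  5.34343791e-04  1.07641549e+00] 0.0005797344733003072
0.065 [ 0.0337 -0.006  -0.0021] [-0.004 -0.    -0.26 ]
-0.1 [ 0.0442 -0.0107 -0.0021] [-0.004  0.    -0.095]
-0.2 [ 0.0509 -0.0126 -0.0021] [-0.004  0.001  0.005]
-0.3 [ 0.0578 -0.0139 -0.0021] [-0.004  0.001  0.105]
-0.38 [ 0.0634 -0.0144 -0.0021] [-0.004  0.001  0.185]
-0.42 [ 0.0662 -0.0145 -0.0021] [-0.004  0.001  0.225]
-0.45 [ 0.0683 -0.0145 -0.0021] [-0.004  0.001  0.255]
```

arm_command(
  moves=[
    [[0.012,-0.003,-0.001],[0,0,-0.08],0],
    [[0.022,-0.006,-0.001],[0,0,-0.12],0],
    [[0.03,-0.008,-0.001],[0,0,-0.12],0],
    [[0.037,-0.0095,-0.001],[0,0,-0.11],0],
    [[0.044,-0.0107,-0.001],[0,0,-0.09],0],
  ],
)

```text
time: 2.15
tool_pos: [0.4343, -0.0519, 0.0544]
tool_rot: [-3.142, 0.0, 1.165]
contact_force: [-1.4, -1.1, -0.4]
opening: 0.0005
grip_force: 0.6
```

Run:
```python
from h import *
im=robot.read_camera('wrist');cv2.imwrite('pics/w2.png',im[...,::-1])
for q in (-.1,-.2,-.3,-.35,-.4,-.45):
  a=p[2]+q;t=np.array([np.sin(a),-np.cos(a)]);yaw=np.arctan2(-t[1],-t[0])
  print(q,*delta([*(pt(p,q,.068)+t*.0165),.052],yaw))
```

```text
-0.1 [-0.0012 -0.0012  0.0025] [ 0.    -0.    -0.007]
-0.2 [ 0.0056 -0.0026  0.0025] [ 0.    -0.     0.093]
-0.3 [ 0.0126 -0.0033  0.0025] [ 0.    -0.     0.193]
-0.35 [ 0.0161 -0.0033  0.0025] [ 0.    -0.     0.243]
-0.4 [ 0.0196 -0.0032  0.0025] [ 0.    -0.     0.293]
-0.45 [ 0.0231 -0.003   0.0025] [ 0.    -0.     0.343]
```

View pics/w2.png

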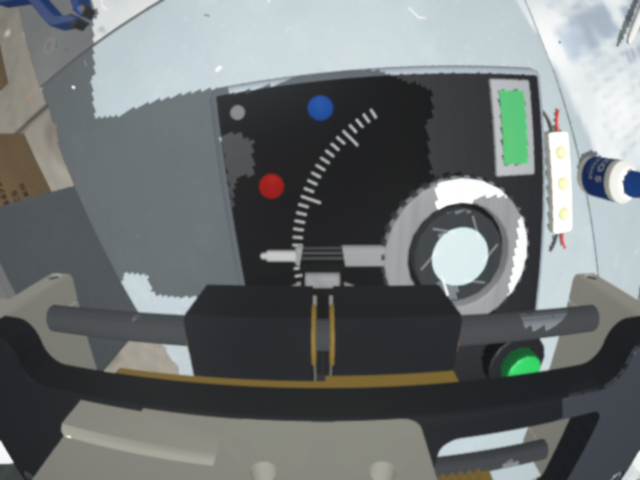

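The tab is in contact and moving: pointer tip at (262,256), red mark at (271,186). I'll push on to about -0.38 and measure there.

arm_command(
  moves=[
    [[0.0035,-0.0015,0.002],[0,0,0.05],0],
    [[0.0075,-0.0025,0.002],[0,0,0.11],0],
    [[0.011,-0.003,0.002],[0,0,0.17],0],
    [[0.0145,-0.0033,0.002],[0,0,0.22],0],
    [[0.0165,-0.0033,0.002],[0,0,0.25],0],
  ],
)

```text
time: 2.7
tool_pos: [0.4381, -0.0358, 0.0525]
tool_rot: [3.141, -0.0, 0.915]
contact_force: [-1.0, -1.2, 0.2]
opening: 0.0004
grip_force: 0.4
```

```bash
cat >> h.py <<'E'
def backw(uv,z,m):
    d=np.array([uv[0]-m['cx'],uv[1]-m['cy']])/m['fx'];r=np.hypot(*d)
    d=np.array([*(d/r*np.sin(r)),np.cos(r)]);c=-m['R'].T@m['t'];d=m['R'].T@d
    return c+d*(z-c[2])/d[2]
E
python3 - <<'E'
from h import *
import json
m=robot.camera_model('wrist');im=robot.read_camera('wrist');cv2.imwrite('pics/w3.png',cv2.resize(im[130:330,180:440,::-1],None,fx=3,fy=3,interpolation=cv2.INTER_CUBIC))
json.dump({k:np.asarray(v).tolist() for k,v in m.items()},open('m3.json','w'))
s=robot.observe();print(s['time'],s['tool_pos'],s['tool_rot'])
for q in (-.35,-.4,-.45):
  a=p[2]+q;t=np.array([np.sin(a),-np.cos(a)]);yaw=np.arctan2(-t[1],-t[0])
  print(q,*delta([*(pt(p,q,.068)+t*.0165),.052],yaw))
E
```

```text
2.75 [ 0.43813344 -0.03569643  0.05246496] [ 3.14090093e+00 -1.39248737e-04  9.13590411e-01]
-0.35 [ 0.0003 -0.0005  0.0005] [ 0.001 -0.    -0.008]
-0.4 [ 0.0037 -0.0013  0.0005] [ 0.001 -0.     0.042]
-0.45 [ 0.0072 -0.0019  0.0005] [ 0.001 -0.     0.092]
```

View pics/w3.png

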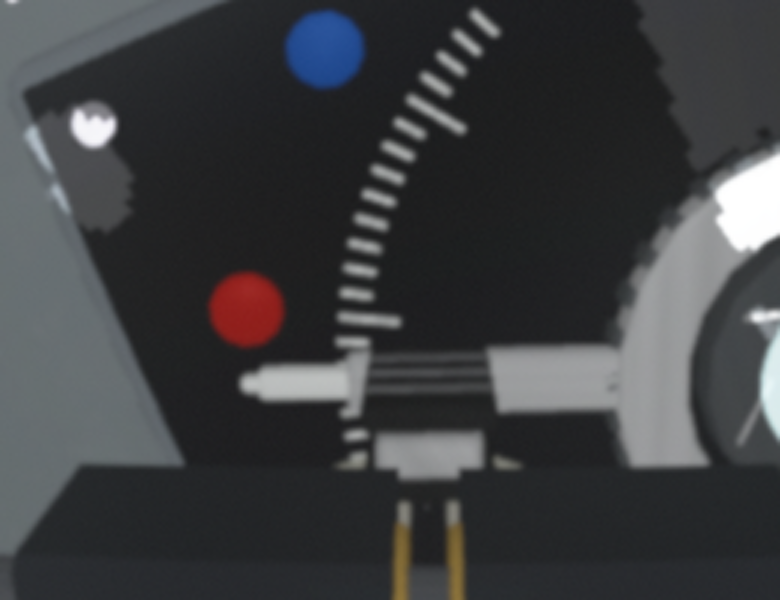

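Run:
```python
from h import *
import json
m={k:np.array(v) for k,v in json.load(open('m3.json')).items()}
f=lambda u,v:(180+u/3,130+v/3)
t=backw(f(242,383),.0435,m);r=backw(f(247,310),.0385,m);b=backw(f(325,49),.0385,m);print(t,qof(t),r,qof(r),b,qof(b))
print(qof(t)-qof(r))
```

```text
[ 0.42657203 -0.00506893  0.0435    ] -0.35638477613553593 [0.43344912 0.00302134 0.0385    ] -0.4679273395831132 [0.46894404 0.02743342 0.0385    ] -0.92115420537932
0.11154256344757729
```

The tip is at crop (242,383) and red at (247,310), which leaves about 0.10 rad to go.

arm_command(
  moves=[
    [[0.002,-0.0005,0],[0,0,0.025],0],
    [[0.004,-0.001,0],[0,0,0.05],0],
    [[0.0055,-0.0015,0],[0,0,0.07],0],
    [[0.0066,-0.0018,0],[0,0,0.088],0],
    [[0.0073,-0.002,0],[0,0,0.097],0],
  ],
)

```text
time: 3.25
tool_pos: [0.4408, -0.0289, 0.0522]
tool_rot: [3.141, -0.0, 0.819]
contact_force: [-0.1, -0.4, -0.3]
opening: 0.0004
grip_force: 0.4
```

Run:
```python
from h import *
import json
m=robot.camera_model('wrist');im=robot.read_camera('wrist');cv2.imwrite('pics/w4.png',cv2.resize(im[130:330,180:440,::-1],None,fx=3,fy=3,interpolation=cv2.INTER_CUBIC))
json.dump({k:np.asarray(v).tolist() for k,v in m.items()},open('m3.json','w'))
```

```text
(no output)
```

View pics/w4.png

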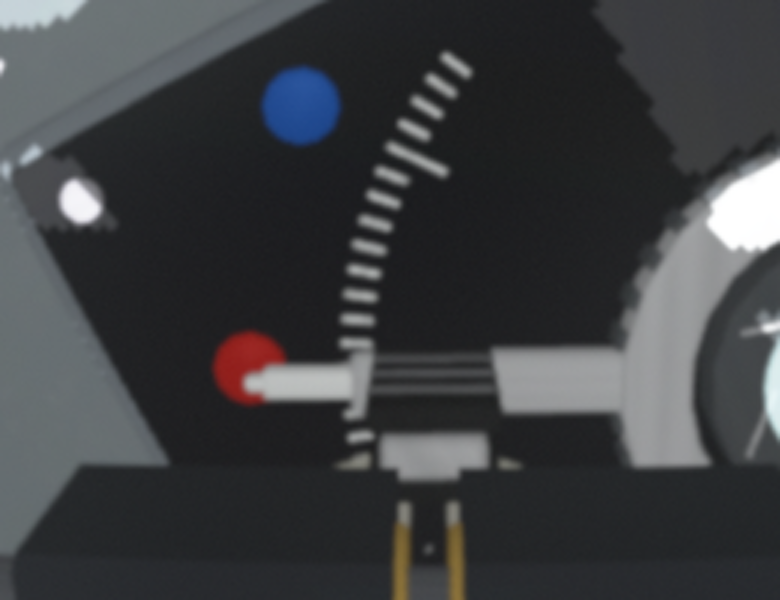

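Run:
```python
from h import *
import json
m={k:np.array(v) for k,v in json.load(open('m3.json')).items()}
f=lambda u,v:(180+u/3,130+v/3)
t=backw(f(246,383),.0435,m);r=backw(f(250,368),.0385,m);print(t,qof(t),r,qof(r),np.linalg.norm((t-r)[:2]))
print(robot.observe()['tool_pos'])
```

```text
[0.43297425 0.00249096 0.0435    ] -0.4604587104081926 [0.4335331  0.00319863 0.0385    ] -0.4698774864915091 0.000901721457695225
[ 0.44083029 -0.02885267  0.05222591]
```

The tip is within 1 mm of the red mark's centre, so I'll back off and rise.

arm_command(
  moves=[
    [[-0.005,0,0],[0,0,0],0],
    [[-0.02,0,0],[0,0,0],0],
    [[-0.03,0,-0.01],[0,0,0],0],
    [[-0.03,0,-0.045],[0,0,0],0],
    [[-0.03,0,-0.07],[0,0,0],0],
  ],
)

```text
time: 3.8
tool_pos: [0.42, -0.0514, 0.1241]
tool_rot: [3.141, -0.0, 0.819]
contact_force: [0.8, 0.1, -0.2]
opening: 0.0006
grip_force: 0.0
```

Run:
```python
from h import *
print(delta([.519,-.1432,.09],.82))
im=robot.read_camera('top');cv2.imwrite('pics/t5.png',cv2.resize(im[200:365,230:410,::-1],None,fx=3.6,fy=3.6,interpolation=cv2.INTER_CUBIC))
```

```text
(array([0.0006, 0.135 , 0.0341]), array([ 0.   , -0.   , -0.001]))
```

arm_command(
  moves=[
    [[0,0.03,0],[0,0,0],0],
    [[0,0.065,0],[0,0,0],0],
    [[0,0.1,0.005],[0,0,0],0],
    [[0.0005,0.125,0.015],[0,0,0],0],
    [[0.0005,0.135,0.03],[0,0,0],0],
  ],
)

```text
time: 4.35
tool_pos: [0.5213, -0.145, 0.093]
tool_rot: [3.138, -0.001, 0.818]
contact_force: [0.6, 0.4, -0.0]
opening: 0.0005
grip_force: 0.0
```

Run:
```python
from h import *
import json
m=robot.camera_model('wrist');im=robot.read_camera('wrist');cv2.imwrite('pics/w5.png',im[...,::-1])
json.dump({k:np.asarray(v).tolist() for k,v in m.items()},open('m3.json','w'))
print(delta([.519,-.1432,.051],.82))
```

```text
(array([ 0.0004, -0.0017,  0.0392]), array([-0.   ,  0.   , -0.002]))
```

View pics/w5.png

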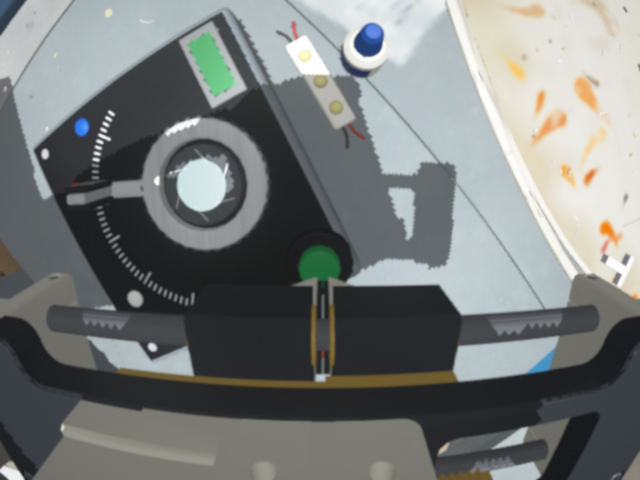

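The fingers are centred over the button (320,265). The pointer hides red in this view, so I'll check it in the top picture taken after the retreat.

View pics/t5.png

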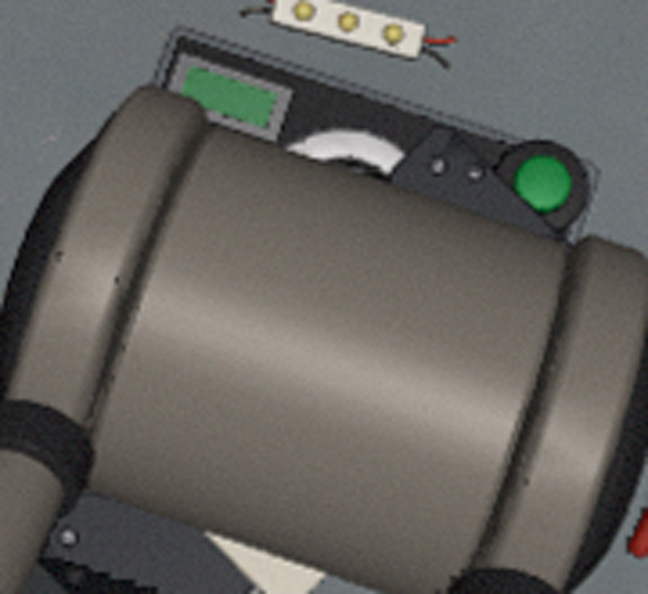

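The arm blocks the top view. I'll measure the pointer in the wrist picture instead: tip at (69,199).

Run:
```python
from h import *
import json
m={k:np.array(v) for k,v in json.load(open('m3.json')).items()}
t=backw((68,199.5),.0435,m);b=backw((82,127),.0385,m);print(t,qof(t),qof(b),np.hypot(*(t[:2]-p[:2])))
r=np.array([*pt(p,-.45,.098),.0385]);c=m['R']@r+m['t'];th=np.arctan2(np.hypot(*c[:2]),c[2]);print(m['cx']+m['fx']*th*c[0]/np.hypot(*c[:2]),m['cy']+m['fx']*th*c[1]/np.hypot(*c[:2]))
im=cv2.imread('pics/w5.png')[120:240,40:190];cv2.imwrite('pics/w5c.png',cv2.resize(im,None,fx=5,fy=5,interpolation=cv2.INTER_CUBIC))
```

```text
[0.4286193 0.0007477 0.0435   ] -0.4166334874560212 -0.9270366108266697 0.09730478666302513
70.89139604567237 193.52557823207408
```

View pics/w5c.png

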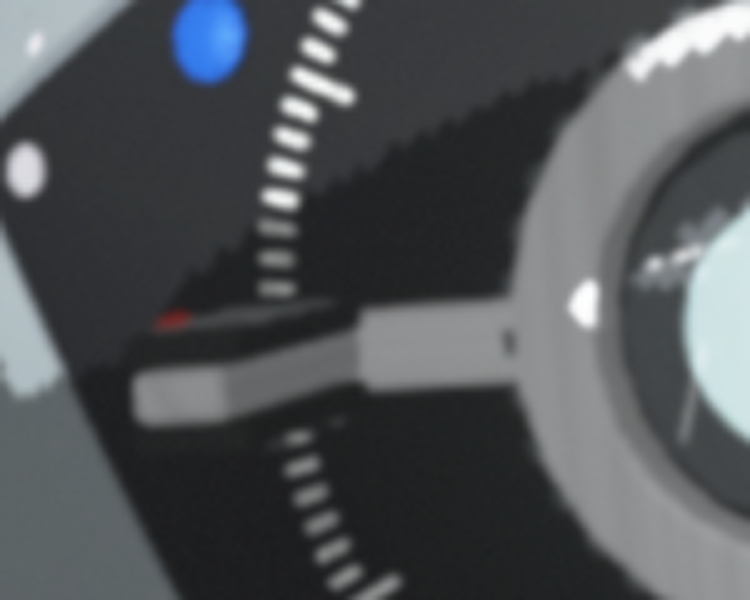

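That piece at crop (135–225,400) is the tab's top, at z = 0.077, and not the tip. I'll recompute with that height.

Run:
```python
from h import *
import json
m={k:np.array(v) for k,v in json.load(open('m3.json')).items()}
for u in((135,400),(180,396),(225,392)):
  t=backw((40+u[0]/5,120+u[1]/5),.077,m);print(t,qof(t),np.hypot(*(t[:2]-p[:2])))
b=backw((82,127),.0385,m);print(qof(b))
```

```text
[ 0.45101    -0.01403582  0.077     ] -0.46662350862442764 0.07079659855318571
[ 0.45612046 -0.01864191  0.077     ] -0.4700927147030343 0.06392066046589062
[ 0.46105285 -0.02306884  0.077     ] -0.47446371163669415 0.05729826271626223
-0.9270366108266697
```

That gives q of about -0.47, or about -0.45 after subtracting this view's bias (blue reads -0.927 instead of -0.9). The pointer is still on red, so I'll press.

arm_command(
  moves=[
    [[0,-0.0017,0.015],[0,0,0],0],
    [[0,-0.0017,0.028],[0,0,0],0],
    [[0,-0.0017,0.034],[0,0,0],0],
    [[0,-0.0017,0.037],[0,0,0],0],
    [[0,-0.0017,0.0385],[0,0,0],0],
  ],
)

```text
time: 4.9
tool_pos: [0.5177, -0.1413, 0.0542]
tool_rot: [-3.141, 0.0, 0.82]
contact_force: [-3.4, 1.1, 3.5]
opening: 0.0004
grip_force: 1.5
```

arm_command(
  moves=[
    [[0,0,0],[0,0,0],0],
    [[0,0,0.0005],[0,0,0],0],
    [[0,0,0.001],[0,0,0],0],
    [[0,0,0.001],[0,0,0],0],
    [[0,0,0.001],[0,0,0],0],
  ],
)

```text
time: 5.4
tool_pos: [0.5182, -0.1415, 0.0529]
tool_rot: [3.141, -0.0, 0.82]
contact_force: [-2.2, 1.5, 3.7]
opening: 0.0004
grip_force: 1.8
```

arm_command(
  moves=[
    [[0,0,0.001],[0,0,0],0],
    [[0,0,0.002],[0,0,0],0],
    [[0,0,0.0025],[0,0,0],0],
    [[0,0,0.0025],[0,0,0],0],
    [[0,0,0.0025],[0,0,0],0],
  ],
)

```text
time: 5.9
tool_pos: [0.5182, -0.1415, 0.0519]
tool_rot: [3.14, -0.0, 0.82]
contact_force: [-7.1, 2.2, 18.7]
opening: 0.0
grip_force: 9.3
```

The force rose to 18.7 N at z = 0.0519, so the button is on its hard stop and fully down. I'll release, rise and check.

arm_command(
  moves=[
    [[0,0,-0.004],[0,0,0],0],
    [[0,0,-0.015],[0,0,0],0],
    [[0,0,-0.05],[0,0,0],0],
    [[0,0,-0.09],[0,0,0],0],
    [[0,0,-0.13],[0,0,0],0],
  ],
)

```text
time: 6.4
tool_pos: [0.5181, -0.1415, 0.1817]
tool_rot: [3.141, 0.0, 0.82]
contact_force: [0.3, -0.4, 0.1]
opening: 0.0002
grip_force: 0.0
```

arm_command(
  moves=[
    [[0,0.04,0],[0,0,0],0],
    [[0,0.08,0],[0,0,0],0],
    [[0,0.12,0],[0,0,0],0],
    [[0,0.14,0],[0,0,0],0],
    [[0,0.14,0],[0,0,0],0],
  ],
)

```text
time: 6.9
tool_pos: [0.6216, -0.239, 0.1794]
tool_rot: [3.141, 0.0, 0.818]
contact_force: [-0.4, -0.1, 0.3]
opening: 0.0004
grip_force: 0.0
```

Run:
```python
from h import *
im=robot.read_camera('top');cv2.imwrite('pics/t6.png',cv2.resize(im[170:370,230:440,::-1],None,fx=2.9,fy=2.9,interpolation=cv2.INTER_CUBIC))
```

```text
(no output)
```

View pics/t6.png

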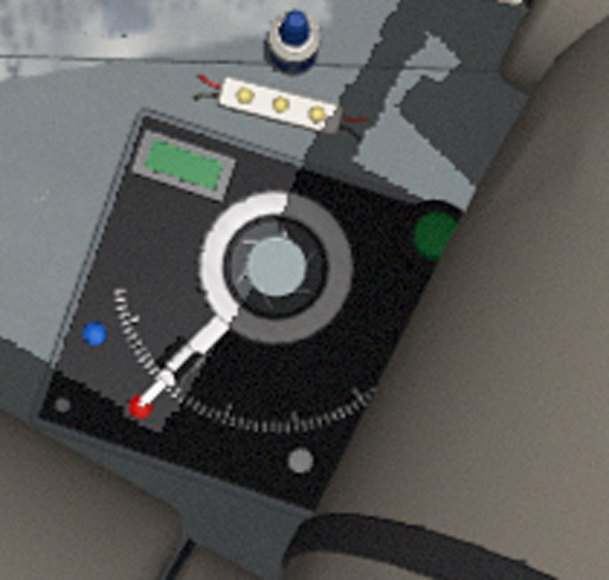

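The pointer tip at (143,404) is over the red mark at (140,407). The bottle and LED module have not moved, and the arm is clear.

```bash
python3 -c "
from cell import robot
print(robot.hand_in())"
```

```text
the job is handed in; nothing more can be done
None
```

I pushed the pointer to about 1 mm from the red mark's centre, pressed the green button to its stop and let it go, then handed the job in at about 7 s; the hand-in gave no verdict.

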